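# Close up the projector's rotary stage on a loaded template

## Robot

A 6-joint arm with a two-finger parallel gripper is mounted at the origin on the work surface. World frame = base frame: x ahead of the robot, y to its left, z up, the work surface at z = 0. Lengths are in mm, angles in rad, forces in N, time in s.
With the tool pointing down it reaches from about 275 to 875 mm from the base axis. Payload 12.5 kg.
Tool frame: the origin (TCP) lies on the front face of the gripper's body, between the roots of the fingers; the fingertips stand 73 mm ahead of it and the grasp point (between the pads) lies 54 mm ahead of it; z points along the fingers, y is the line along which they close (so a half turn about z gives the same grasp; the last joint's range is limited). The gripper opens to 85 mm and grips with 20 to 120 N. Pads are 22 mm wide; open, the fingers measure 114 mm over their backs; the gripper's body (76 mm by 85 mm) begins 54 mm behind the grasp point. The pads swing forward as they close: fully open they stand 13 mm farther back than shut.
Start: joints at [-1.298, 0.351, 1.652, -0, 1.139, -0.085], TCP at [192.636, -515.147, 303.89] pointing down, gripper open.
Joint ranges: [-2.75, 2.75], [-0.79, 2.1], [0.01, 2.65], [-1.57, 4.71], [0.07, 3.14], [-2.87, 2.87]. Speed limits (rad/s): [2.22, 2.22, 2.79, 3.14, 3.14, 3.14].

## Interface

Orientations are given as a unit quaternion [x, y, z, w].
In Python, from rig import bot gives the robot as it stands. The module is installed in compiled form; this text tells all that it offers.
- The arm moves only by the tool play_rows, never from a script. Its argument "commands" is text: rows parted by semicolons, each of 7 numbers parted by spaces: the opening, from 0 (shut) to 1 (fully open), then the shift along the tool's x, y, z in cm, then the turn, a rotation vector about the tool's x, y, z in rad. In form: hand x y z rx ry rz; .... A call has 1 to 12 rows; each row is the pose to reach, as a shift and turn from the pose commanded when the call began, along the tool's axes at that moment; what a row does not reach only later rows make up. A row lasts 1/12 s, in which the tool goes at most 41.7 mm and 7.16 degrees, less where a joint would pass 70% of its speed; a pose out of reach is approached as far as the arm can. A call with a gripper value outside its range is refused whole. The fingers move at their own pace and stop on an object; the grip force is fixed at half the most. Time passes only in rows, so rows that repeat a pose let the fingers close. It gives the time, the measured TCP pose, the force, the opening and the grip force at its end, in the units of the state.
- bot.sense(): the state, without advancing time (a new reading comes with each control period).
- bot.capture(name): name is "scene" or "top" or "wrist"; returns a dict with "pixels" (384x512x3 uint8, red, green, blue), "z_map" (384x512 float32, mm along the optical axis (not along the pixel's ray), 0 where there is no reading), "fx", "fy", "cx", "cy" (pixels), "R" (3x3) and "t" (3): a world point X has camera coordinates R X + t. Camera axes: x right, y down, z forward; pixel columns grow to the right and rows downward; lengths in mm; the calibration is good to about 2 mm. A picture is of the moment at which its call begins.
- bot.sign_off(): hands the job in; it is judged then, once.
The state is a dict: "time_s": time; "q": joint angles; "qd": joint speeds; "joint_efforts": joint torques, N m; "tool_pos": TCP position; "orientation": TCP orientation; "force": force on the tool from outside, world axes, zero at the start; "wrist_torque": the same for the moment, N m; "grip_width": opening from 0.0 (shut) to 1.0 (fully open); "grasp_force": force on a finger pad.
Only numpy, scipy, OpenCV 4.12 (cv2) and the standard library are available. Lean on these libraries where they do the work, as an engineer would, in place of code of your own. Each camera call takes 0.05 s, during which the arm holds its last target. There are 200 camera calls.

## Task

The steel template in the front nest of the rotary stage has been loaded but still sticks out: slide it inward until it rests against its stop, then turn the stage clockwise (seen from above) by one click, a quarter turn, so that the template comes under the hold-down. Then press the hold-down onto the template until its sprung foot grips firmly and stays so by itself, without ramming it. Leave the other template in its nest and the caliper, loupe and small gauge block lying around where they are.

Things in the scene. Friction and masses are not known exactly. Their poses are not given: they have to be found in the camera images.
- fixture: grey base of the rotary stage, 230 x 230 mm and 33 mm high, fixed to the table. Origin: underside, on the stage's turning axis; z up. Its -x side is the front (loading side), its +y side carries the hold-down's post (18 mm thick, at y = +165 mm, top at 161 mm).
- stage (a joint): turning of the steel disc stage (240 mm across, its top 55 mm above the table, centred on the base) on the base, rad, positive clockwise from above. Click stops (spring detents) at 0 (start), 1.571 (the front nest has come under the hold-down) and 3.142. Between them it turns freely and stays put; about 5 N at the stud takes it into or out of a click stop, which draws it in over the last 0.1 rad.
- nest (a point): point on the disc's top face in the front nest, 65 mm from the turning axis: the template's origin lies here when home. It turns with the disc; x points inward to the axis. The nest: two rails 43 mm apart, 9 mm high, from 48 mm outside this point to 30 mm inside it, and a 14 mm high stop block at its inner end. Three like nests stand at quarter turns.
- stud (a point): centre of the top end of an upright steel stud, 14 mm across and 45 mm tall, standing on the disc 105 mm from the turning axis, halfway between the front nest and the next one to the right; push it to turn the stage.
- template: steel plate 60 x 40 x 12 mm, 200 g, lying in the front nest; a 26 mm wide nose points inward (+x, 18 mm long), its outer end (-x) is flat, 40 mm wide. Origin: underside, middle of the length and width. At the start it stands 12 to 25 mm outward of its home place.
- template_done: a second, equal template lying home in the rear nest, across the disc; leave it in its nest.
- holddown: aluminium arm sliding up and down on the post, reaching 115 mm towards the turning axis. Starts raised, 48 mm travel, stays at any height by friction. Origin: on the post's axis, 2 mm above the arm's underside; axes as the base's. 100 mm along it a screwed stem carries a sprung foot 22 mm across. The stem's setting is not measured: the foot's underside lies 28 to 43 mm below this origin.
- press_pad (a point): centre of the flat top of the black round pad, 34 mm across, on the middle of the hold-down's arm, 30 mm above its origin: push straight down here. About 8 N moves the arm; the foot's spring adds 2 N per mm over 6 mm once it bears on the template. A good grip is about 7 N (4 N at least, over 25 N is ramming), so about 15 N of push in all: feel for it.
- caliper: caliper lying flat, 170 x 50 mm; a bystander. Origin: underside.
- loupe: black eyeglass loupe standing on its end, 42 mm across, 44 mm tall; a bystander. Origin: underside.
- gauge_block: small steel block 35 x 30 x 9 mm; a bystander. Origin: underside.
Mind the look-alikes: they are no part of the job. What is shaped like the template but orange is not meant.

How it is judged:
By the outcome, as a careful person would: the job done as asked, in the order asked, and still so for the second after the job is handed in, with the robot touching nothing.
It also fails if it takes over 53 s, if anything falls off the work surface, if the arm or the gripper's body presses on something with over 40 N, if the wrist force passes 120 N, or if a joint passes its speed limit or range.

## Working session

There is one attempt and no reset: what is moved stays moved. The work goes in short steps, Python scripts to look and compute and a tool call to move; the robot and the scene stay as the last step left them, time stands still between calls to the robot, and variables do not carry over. Pictures are saved under pics/ and viewed, at most 10 in all, crops included, and the job is handed in when it is done.

Besides the shell and the picture viewer there is one more tool, called after "Call:" in YAML: its name, and indented under it one key for each argument. play_rows: Moves the arm, as the interface text tells. Its arguments: {"type":"object","properties":{"commands":{"type":"string"}},"required":["commands"]}

```bash
mkdir -p pics
cat > h.py <<'E'
import numpy as np, cv2
from rig import bot
def cap(n,save=None):
    c=bot.capture(n)
    if save: cv2.imwrite('pics/'+save,cv2.cvtColor(c['pixels'],cv2.COLOR_RGB2BGR))
    return c
def ray(c,u,v,z):
    R=np.array(c['R']);t=np.array(c['t']);o=-R.T@t
    d=R.T@np.array([(u-c['cx'])/c['fx'],(v-c['cy'])/c['fy'],1]);return o+d*(z-o[2])/d[2]
def cloud(c):
    v,u=np.mgrid[:384,:512];z=c['z_map'].astype(float)
    P=np.stack([(u-c['cx'])/c['fx']*z,(v-c['cy'])/c['fy']*z,z],-1)
    W=(P-np.array(c['t']))@np.array(c['R']);W[z==0]=np.nan;return W
E
python3 - <<'E'
from h import *
s=bot.sense();print(s)
for n in('scene','top','wrist'):
    c=cap(n,n+'0.png');np.savez(n+'0.npz',**c)
    print(n,-np.array(c['R']).T@np.array(c['t']))
a=cv2.imread('pics/scene0.png');b=cv2.imread('pics/top0.png')
E
```

```text
{'time_s': 0.0, 'q': array([-1.29760245e+00,  3.51223715e-01,  1.65244553e+00, -4.43255042e-05,
        1.13910888e+00, -8.46033168e-02]), 'qd': array([ 0.00024283,  0.00100043, -0.0004678 ,  0.00070009,  0.00256286,
       -0.00035582]), 'joint_efforts': array([-5.90416021e-04, -5.06103837e+01, -2.91405934e+01, -1.33811886e-04,
        4.55648682e-03, -7.89556282e-06]), 'tool_pos': array([ 192.56160014, -514.91391114,  303.3570844 ]), 'orientation': array([ 9.84038454e-01,  1.77954964e-01, -7.58438975e-05, -5.88206053e-04]), 'force': array([0.09643562, 1.23467888, 0.07324411]), 'wrist_torque': array([-0.02705353,  0.01759147,  0.00672717]), 'grasp_force': 0.0, 'grip_width': 0.9997341924154749}
scene [1126.90073182 -448.51201695  694.25936037]
top [340.01770277  59.48482599 957.08831944]
wrist [ 261.93321415 -490.0973911   373.93132922]
```

View pics/scene0.png

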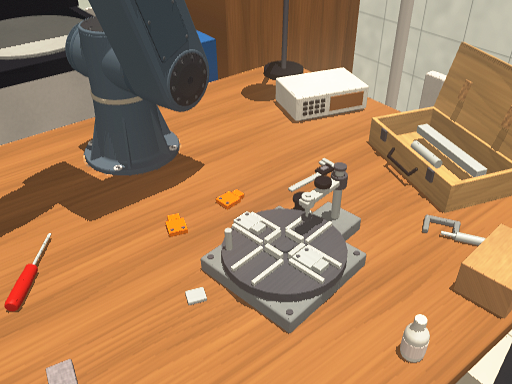

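View pics/top0.png

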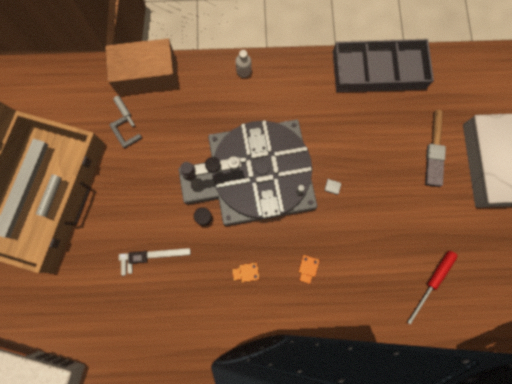

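Scene: front template near (250,222), stud (228,238), hold-down (325,185). Top view: front template (268,203), stud (301,188), rear template (258,137), hold-down pad ~(212,165), loupe (203,217).

Run:
```python
from h import *
c=dict(np.load('top0.npz'));W=cloud(c)
m=np.zeros((384,512),bool);m[110:230,175:330]=1
def sel(lo,hi,b=None):
    k=m&(W[...,2]>lo)&(W[...,2]<hi)
    if b: 
        k&=np.zeros_like(k)|((np.mgrid[:384,:512][1]>=b[0])&(np.mgrid[:384,:512][1]<b[1])&(np.mgrid[:384,:512][0]>=b[2])&(np.mgrid[:384,:512][0]<b[3]))
    return k
print(np.histogram(W[m][:,2],bins=range(0,215,5)))
d=sel(50,60,(205,320,115,230)); d=cv2.morphologyEx(sel(48,80,(205,320,115,230)).astype(np.uint8),cv2.MORPH_OPEN,np.ones((3,3)))
p=W[d>0][:,:2].astype(np.float32);print('disc',cv2.minEnclosingCircle(p))
b=sel(28,38);p=W[b][:,:2].astype(np.float32);print('base',cv2.minAreaRect(p))
for n,bx in(('stud',(292,312,178,198)),('front',(252,285,180,222)),('rear',(240,275,118,152))):
    k=sel(85,110,bx) if n=='stud' else sel(64.,72,bx)
    q=W[k];print(n,k.sum(),np.nanmean(q,0),cv2.minAreaRect(q[:,:2].astype(np.float32)))
k=sel(105,220,(175,250,150,190));q=W[k];print(np.histogram(q[:,2],bins=range(105,220,4)))
img=cv2.cvtColor(c['pixels'],cv2.COLOR_RGB2BGR)[110:235,170:325];cv2.imwrite('pics/z1.png',cv2.resize(img,None,fx=4.8,fy=4.8,interpolation=cv2.INTER_CUBIC))
```

```text
(array([2280,  100,   36,   41,   33,  312, 1579,  119,  229,   80, 3628,
       1565, 1041,  880,   49,    7,    9,    8,   23,   26,    5,    0,
          4,    6,   18,   35,  194,  136,   94,    7,  163,   98,   52,
          0,    0,    0,    0,    0,    0,    0,    0,    0]), array([  0,   5,  10,  15,  20,  25,  30,  35,  40,  45,  50,  55,  60,
        65,  70,  75,  80,  85,  90,  95, 100, 105, 110, 115, 120, 125,
       130, 135, 140, 145, 150, 155, 160, 165, 170, 175, 180, 185, 190,
       195, 200, 205, 210]))
disc ((595.1000366210938, 23.759557723999023), 120.11116790771484)
base ((587.4135131835938, 65.65550231933594), (232.76206970214844, 314.55450439453125), 8.238838195800781)
stud 37 [531.8395516  -59.40639821  97.33785306] ((531.7783813476562, -59.83776092529297), (13.454404830932617, 11.926977157592773), 69.96504211425781)
front 421 [508.14169756  11.89647531  66.18278891] ((520.5731201171875, 13.011611938476562), (86.82069396972656, 58.30940246582031), 8.410662651062012)
rear 376 [659.14661677  33.2735918   66.19131819] ((666.2435913085938, 34.82888412475586), (77.58261108398438, 57.734798431396484), 8.9613618850708)
(array([  0,   2,   6,   5,  15,  25, 102, 145, 134,  53,   5,  55, 141,
       101,  18,   0,   0,   0,   0,   0,   0,   0,   0,   0,   0,   0,
         0,   0]), array([105, 109, 113, 117, 121, 125, 129, 133, 137, 141, 145, 149, 153,
       157, 161, 165, 169, 173, 177, 181, 185, 189, 193, 197, 201, 205,
       209, 213, 217]))
```

View pics/z1.png

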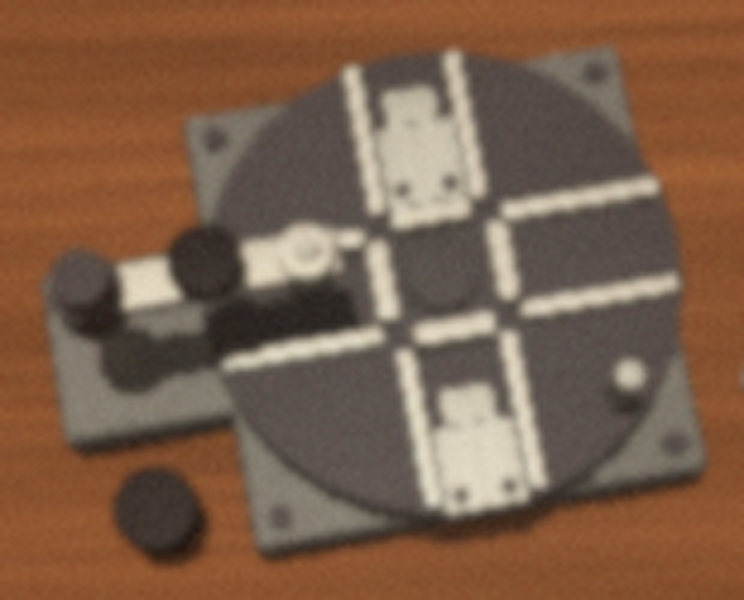

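The zoom shows the front template's outer end at about zoom (480,510) with its nose inward. The stud is at (630,378), pad top at (207,260) and foot knob at (308,250). Next I compute the first move.

```bash
cat >> h.py <<'E'
from scipy.spatial.transform import Rotation as Ro
YAW=np.radians(8.4);C=np.array([595.,23.8])
ex=np.array([np.cos(YAW),np.sin(YAW)]);ey=np.array([-ex[1],ex[0]])
def fx(p): p=np.asarray(p)[...,:2]-C;return np.stack([p@ex,p@ey],-1)
def fw(x,y): return C+x*ex+y*ey
def delta(x,y,ztip,yawdeg,ref=None):
    "fixture xy, fingertip z, tool-x yaw in the fixture frame -> shift cm, rotvec (tool axes)"
    s=ref or bot.sense();R=Ro.from_quat(s['orientation']);a=YAW+np.radians(yawdeg)
    T=Ro.from_matrix(np.array([[np.cos(a),np.sin(a),0],[np.sin(a),-np.cos(a),0],[0,0,-1]]).T)
    d=np.r_[fw(x,y),ztip+73]-s['tool_pos']
    return np.round(R.inv().apply(d)/10,2),np.round((R.inv()*T).as_rotvec(),3)
def st():
    s=bot.sense();print('t',round(s['time_s'],2),'tip fix',fx(s['tool_pos']).round(1),'ztip',round(s['tool_pos'][2]-73,1),'F',s['force'].round(1),'Ffix',(s['force'][:2]@ex).round(1),(s['force'][:2]@ey).round(1),'q',s['q'].round(2),'grip',round(s['grip_width'],2))
E
python3 - <<'E'
from h import *
c=dict(np.load('top0.npz'));W=cloud(c)
g=lambda x,y,z:fx(ray(c,170+x/4.8,110+y/4.8,z)).round(1)
print('outer end',g(447,515,67),g(525,500,67),'nose tip',g(465,388,67),'stop',g(455,325,69))
print('rear nose',g(410,92,67),'rear outer',g(432,212,67))
print('pad',g(207,260,160),'knob',g(308,250,150),'post',g(80,278,161),'loupe',g(155,508,44))
F=fx(W);
k=(W[...,2]>148)&(np.abs(F[...,0])<30)&(F[...,1]>20)&(F[...,1]<200);
for lo,hi in((85,135),(140,190),(30,85)):
    q=k&(F[...,1]>lo)&(F[...,1]<hi); print(lo,q.sum(),np.median(F[q],0),np.percentile(W[q][:,2],[10,50,90])) if q.any() else 0
s=cap('scene');
print(delta(-150,0,150,0),delta(-150,0,59,0));st()
E
```

```text
outer end [-120.5   20.5] [-120.2  -17.5] nose tip [-61.2   0.3] stop [-30.   -0.7]
rear nose [92.4 -1.3] rear outer [28.9 -0.5]
pad [ -3.7 108.3] knob [-4.2 63.8] post [ -2.  164.2] loupe [-87.9 158.9]
85 190 [ -0.76798539 110.22358557] [151.88731496 153.84271613 155.32940002]
140 125 [-1.42530351e-01  1.64834442e+02] [157.79831645 159.57323307 161.16425216]
(array([ 41.89, -39.52,   8.09]), array([-0.001,  0.   ,  0.211])) (array([ 41.89, -39.51,  17.19]), array([-0.001,  0.   ,  0.211]))
t 0.2 tip fix [-476.8 -474.3] ztip 230.6 F [0.1 0.5 0.2] Ffix 0.2 0.5 q [-1.3   0.35  1.65  0.    1.14 -0.08] grip 1.0
```

Call:
play_rows:
  commands: "0 41.89 -39.52 8 0 0 0.211;0 41.89 -39.52 8 0 0 0.211;0 41.89 -39.52 8 0 0 0.211;0 41.89 -39.52 8 0 0 0.211;0 41.89 -39.52 8 0 0 0.211;0 41.89 -39.52 8 0 0 0.211;0 41.89 -39.52 8 0 0 0.211;0 41.89 -39.52 8 0 0 0.211;0 41.89 -39.52 8 0 0 0.211;0 41.89 -39.52 8 0 0 0.211;0 41.89 -39.52 8 0 0 0.211;0 41.89 -39.52 8 0 0 0.211"

```text
time_s: 1.2
tool_pos: [411.5, -68.6, 235.0]
orientation: [0.997, 0.073, 0.0, 0.0]
force: [1.1, -0.8, -0.1]
grip_width: 0.001
grasp_force: 0.0
```

```bash
python3 -c "
from h import *
st();print(delta(-150,0,150,0),delta(-150,0,59.5,0))"
```

```text
t 1.2 tip fix [-195.1  -64.6] ztip 162.0 F [ 1.1 -0.8 -0.1] Ffix 1.0 -0.9 q [-0.28  0.21  2.05 -0.    0.89  1.15] grip 0.0
(array([ 4.51, -6.46,  1.2 ]), array([ 0., -0.,  0.])) (array([ 4.5 , -6.46, 10.25]), array([ 0., -0.,  0.]))
```

Call:
play_rows:
  commands: "0 0 0 0 0 0 0;0 0 0 0 0 0 0;0 0 0 0 0 0 0"

```text
time_s: 1.45
tool_pos: [410.9, -70.8, 235.1]
orientation: [0.997, 0.074, -0.0, 0.0]
force: [0.2, -0.7, 0.1]
grip_width: -0.001
grasp_force: 0.0
```

```bash
python3 -c "
from h import *
st();print(delta(-150,0,150,0),delta(-150,0,59.5,0))"
```

```text
t 1.45 tip fix [-196.   -66.7] ztip 162.1 F [ 0.2 -0.7  0.1] Ffix 0.1 -0.8 q [-0.28  0.21  2.05 -0.    0.89  1.14] grip -0.0
(array([ 4.6 , -6.67,  1.2 ]), array([0.   , 0.   , 0.001])) (array([ 4.61, -6.67, 10.25]), array([0.   , 0.   , 0.001]))
```

Call:
play_rows:
  commands: "0 2.3 -3.3 2 0 0 0;0 4.6 -6.67 4 0 0 0;0 4.6 -6.67 7 0 0 0;0 4.6 -6.67 9 0 0 0;0 4.6 -6.67 9.8 0 0 0;0 4.6 -6.67 10.25 0 0 0;0 4.6 -6.67 10.25 0 0 0;0 4.6 -6.67 10.25 0 0 0"

```text
time_s: 2.12
tool_pos: [447.2, 1.1, 133.5]
orientation: [0.997, 0.073, 0.001, 0.0]
force: [-0.5, 0.4, 0.6]
grip_width: 0.005
grasp_force: 0.0
```

```bash
python3 -c "
from h import *
st();cap('wrist','w1.png')"
```

```text
t 2.12 tip fix [-149.5   -0.8] ztip 60.5 F [-0.5  0.4  0.6] Ffix -0.5 0.5 q [-0.1   0.45  2.04 -0.    0.65  1.32] grip 0.0
```

View pics/w1.png

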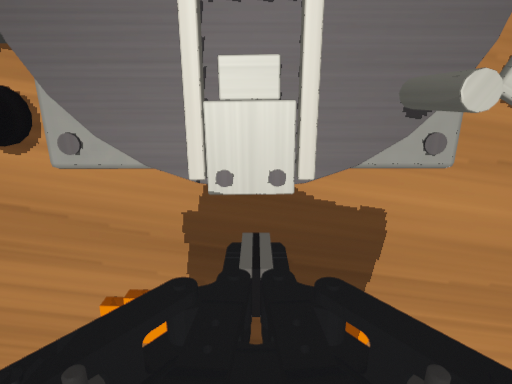

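The wrist view shows the closed fingers (257,240) facing the template's flat outer end (250,193). The rails are at columns 193 and 312. I shift about 2 mm left and push.

Call:
play_rows:
  commands: "0 0.8 -0.2 0 0 0 0;0 1.6 -0.2 0.05 0 0 0;0 1.8 -0.2 0.05 0 0 0;0 2.0 -0.2 0.05 0 0 0;0 2.3 -0.2 0.05 0 0 0;0 2.6 -0.2 0.05 0 0 0;0 2.9 -0.2 0.05 0 0 0;0 3.2 -0.2 0.05 0 0 0;0 3.4 -0.2 0.05 0 0 0;0 3.6 -0.2 0.05 0 0 0;0 3.7 -0.2 0.05 0 0 0;0 3.7 -0.2 0.05 0 0 0"

```text
time_s: 3.17
tool_pos: [483.4, 9.5, 132.1]
orientation: [0.997, 0.073, 0.0, 0.0]
force: [0.8, -0.3, 0.2]
grip_width: 0.001
grasp_force: 0.0
```

```bash
python3 -c "
from h import *
st()"
```

```text
t 3.17 tip fix [-112.5    2.1] ztip 59.1 F [ 0.8 -0.3  0.2] Ffix 0.8 -0.4 q [-0.08  0.5   1.95  0.    0.69  1.35] grip 0.0
```

Call:
play_rows:
  commands: "0 0.1 0 0 0 0 0;0 0.2 0 0 0 0 0;0 0.3 0 0 0 0 0;0 0.35 0 0 0 0 0;0 0.4 0 0 0 0 0;0 0.4 0 0 0 0 0"

```text
time_s: 3.67
tool_pos: [487.1, 10.0, 132.1]
orientation: [0.997, 0.073, 0.0, -0.0]
force: [-0.7, -0.4, -0.3]
grip_width: 0.004
grasp_force: 0.5
```

Call:
play_rows:
  commands: "0 0.05 0 0 0 0 0;0 0.1 0 0 0 0 0;0 0.1 0 0 0 0 0"

```text
time_s: 3.92
tool_pos: [488.1, 10.2, 132.1]
orientation: [0.997, 0.073, 0.0, -0.0]
force: [-1.0, -0.6, -0.7]
grip_width: -0.003
grasp_force: 0.5
```

Call:
play_rows:
  commands: "0 0.05 0 0 0 0 0;0 0.1 0 0 0 0 0;0 0.1 0 0 0 0 0"

```text
time_s: 4.17
tool_pos: [489.1, 10.3, 132.1]
orientation: [0.997, 0.073, 0.0, 0.0]
force: [-0.7, -0.4, 0.5]
grip_width: -0.003
grasp_force: 0.4
```

```bash
python3 -c "
from h import *
st();cap('wrist','w2.png')"
```

```text
t 4.17 tip fix [-106.7    2.1] ztip 59.1 F [-0.7 -0.4  0.5] Ffix -0.8 -0.2 q [-0.07  0.5   1.94  0.    0.7   1.35] grip -0.0
```

View pics/w2.png

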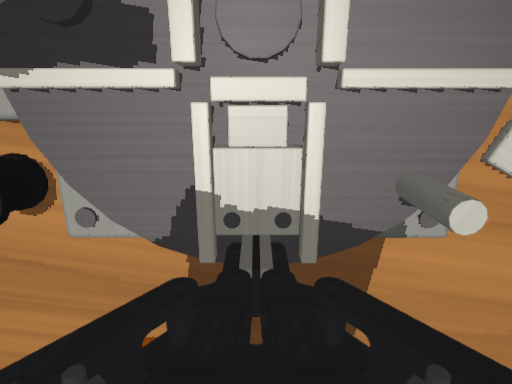

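Nose tip at row 106 and stop at row 100, so a small gap remains. I keep pushing gently.

Call:
play_rows:
  commands: "0 0.05 0 0 0 0 0;0 0.1 0 0 0 0 0;0 0.1 0 0 0 0 0"

```text
time_s: 4.47
tool_pos: [490.1, 10.5, 132.1]
orientation: [0.997, 0.073, 0.0, -0.0]
force: [-1.1, -0.7, -0.3]
grip_width: 0.001
grasp_force: 0.4
```

Call:
play_rows:
  commands: "0 0.05 0 0 0 0 0;0 0.1 0 0 0 0 0;0 0.1 0 0 0 0 0"

```text
time_s: 4.72
tool_pos: [490.6, 10.6, 132.0]
orientation: [0.997, 0.073, -0.001, -0.0]
force: [-5.1, -1.0, 2.0]
grip_width: -0.0
grasp_force: 2.4
```

Call:
play_rows:
  commands: "0 0.05 0 0 0 0 0;0 0.05 0 0 0 0 0;0 0.05 0 0 0 0 0"

```text
time_s: 4.97
tool_pos: [490.7, 10.6, 132.0]
orientation: [0.997, 0.073, -0.001, -0.0]
force: [-6.6, -2.0, 5.0]
grip_width: -0.002
grasp_force: 3.6
```

Force stands at about 7 N with motion stalled, so the template is against its stop. I retract and go behind the stud.

Call:
play_rows:
  commands: "0 -0.3 0 0 0 0 0;0 -1 0 0 0 0 0;0 -2 0 0 0 0 0;0 -2 0 -2 0 0 0;0 -2 0 -5 0 0 0;0 -2 0 -5.5 0 0 0;0 -2 0 -5.5 0 0 0"

```text
time_s: 5.55
tool_pos: [472.0, 7.6, 188.7]
orientation: [0.997, 0.073, 0.002, 0.0]
force: [0.1, 0.7, -0.6]
grip_width: -0.003
grasp_force: 0.0
```

```bash
python3 -c "
from h import *
c=cap('top');np.savez('top1.npz',**c)
W=cloud(c);F=fx(W);k=(W[...,2]>90)&(np.hypot(F[...,0]+74,F[...,1]+74)<20);print('stud',np.median(F[k],0),k.sum())
st();print(delta(-49,-99,115,45),delta(-49,-99,78,45))"
```

```text
stud [nan nan] 0
t 5.6 tip fix [-124.5    2.1] ztip 114.4 F [-0.6 -0.1 -0.4] Ffix -0.6 -0.0 q [-0.08  0.38  1.95  0.    0.81  1.34] grip 0.0
(array([ 7.55, 10.11, -0.04]), array([ 0.001, -0.001, -0.785])) (array([ 7.54, 10.11,  3.66]), array([ 0.001, -0.001, -0.785]))
  return _methods._mean(a, axis=axis, dtype=dtype,
  ret = um.true_divide(
```

Call:
play_rows:
  commands: "0 1.5 2 0 0 0 -0.11;0 3 4 0 0 0 -0.22;0 4.5 6 0 0 0 -0.34;0 6 8 0 0 0 -0.45;0 7.55 10.1 0 0 0 -0.56;0 7.55 10.1 0 0 0 -0.67;0 7.55 10.1 0 0 0 -0.785;0 7.55 10.1 1.5 0 0 -0.785;0 7.55 10.1 3.66 0 0 -0.785;0 7.55 10.1 3.66 0 0 -0.785;0 7.55 10.1 3.66 0 0 -0.785"

```text
time_s: 6.52
tool_pos: [560.2, -80.9, 148.9]
orientation: [0.893, 0.449, -0.001, -0.001]
force: [0.3, -0.5, 0.5]
grip_width: 0.001
grasp_force: 0.0
```

```bash
python3 -c "
from h import *
st();cap('wrist','w3.png')
print(delta(-74.2+15.2*1.1,-74.2-15.2*1.1,78,45))
# arc rows: phi = stage turn of finger-contact from start
def pose(phi,d=21.5):
    th=np.radians(225)-phi;return 105*np.cos(th)-d*np.sin(th),105*np.sin(th)+d*np.cos(th)
for rng in((0.02,.06,.1,.18,.26,.36,.46,.56,.64,.68),):
    for p in rng:
        x,y=pose(p);D=delta(x,y,78,45-np.degrees(p));print(round(p,2),D[0],D[1])
"
```

```text
t 6.52 tip fix [-49.7 -98.5] ztip 75.9 F [ 0.3 -0.5  0.5] Ffix 0.2 -0.5 q [-0.23  0.58  1.73  0.    0.84  0.41] grip 0.0
(array([-0.04, -1.15, -0.09]), array([-0.001,  0.001, -0.   ]))
0.02 [-0.09 -1.57 -0.09] [-0.001  0.001  0.02 ]
0.06 [-0.16 -1.99 -0.09] [-0.001  0.001  0.06 ]
0.1 [-0.21 -2.42 -0.09] [-0.001  0.001  0.1  ]
0.18 [-0.26 -3.28 -0.09] [-0.001  0.001  0.18 ]
0.26 [-0.25 -4.13 -0.09] [-0.001  0.001  0.26 ]
0.36 [-0.13 -5.2  -0.09] [-0.001  0.001  0.36 ]
0.46 [ 0.09 -6.25 -0.08] [-0.001  0.001  0.46 ]
0.56 [ 0.41 -7.27 -0.08] [-0.001  0.001  0.56 ]
0.64 [ 0.74 -8.06 -0.08] [-0.001  0.001  0.64 ]
0.68 [ 0.93 -8.44 -0.08] [-0.001  0.001  0.68 ]
```

View pics/w3.png

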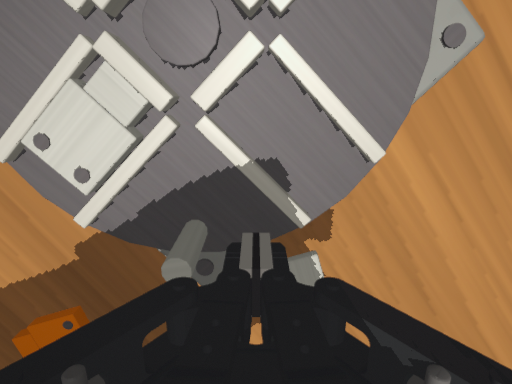

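Stud top at (178,268) and base at (197,228), directly left of the closed fingers (256,240). The template in the front nest is seated with its nose on the stop. I begin the arc.

Call:
play_rows:
  commands: "0 -0.05 -1.15 0 0 0 0;0 -0.09 -1.57 0 0 0 0.02;0 -0.16 -1.99 0 0 0 0.06;0 -0.21 -2.42 0 0 0 0.10;0 -0.26 -2.85 0 0 0 0.14;0 -0.26 -3.28 0 0 0 0.18;0 -0.25 -4.13 0 0 0 0.26;0 -0.19 -4.67 0 0 0 0.31;0 -0.13 -5.2 0 0 0 0.36;0 -0.02 -5.73 0 0 0 0.41;0 0.09 -6.25 0 0 0 0.46;0 0.09 -6.25 0 0 0 0.46"

```text
time_s: 7.57
tool_pos: [511.3, -42.7, 151.2]
orientation: [0.973, 0.232, 0.0, 0.0]
force: [0.2, -0.7, -0.1]
grip_width: 0.002
grasp_force: 0.0
```

```bash
python3 -c "
from h import *
st()
def pose(phi,d=21.5):
    th=np.radians(225)-phi;return 105*np.cos(th)-d*np.sin(th),105*np.sin(th)+d*np.cos(th)
for p in (.46,.52,.58,.64,.7,.76,.82,.88,.94,1.,1.06):
        x,y=pose(p);D=delta(x,y,76,45-np.degrees(p));print(round(p,2),D[0],D[1])
"
```

```text
t 7.57 tip fix [-92.5 -53.6] ztip 78.2 F [ 0.2 -0.7 -0.1] Ffix 0.1 -0.7 q [-0.17  0.5   1.87  0.    0.77  0.93] grip 0.0
0.46 [-0.02  0.03  0.22] [ 0.    -0.001 -0.003]
0.52 [-0.14 -0.6   0.22] [ 0.    -0.001  0.057]
0.58 [-0.21 -1.24  0.22] [ 0.    -0.001  0.117]
0.64 [-0.24 -1.88  0.22] [ 0.    -0.001  0.177]
0.7 [-0.24 -2.53  0.22] [ 0.    -0.001  0.237]
0.76 [-0.2  -3.17  0.22] [ 0.    -0.001  0.297]
0.82 [-0.12 -3.81  0.22] [ 0.    -0.001  0.357]
0.88 [-0.   -4.44  0.22] [ 0.    -0.001  0.417]
0.94 [ 0.15 -5.06  0.22] [ 0.    -0.001  0.477]
1.0 [ 0.35 -5.67  0.22] [ 0.    -0.001  0.537]
1.06 [ 0.58 -6.27  0.22] [ 0.    -0.001  0.597]
```

```bash
cat >> h.py <<'E'
def studpos(n='wrist'):
    W=cloud(cap(n));F=fx(W);r=np.hypot(F[...,0],F[...,1]);k=(W[...,2]>94)&(W[...,2]<104)&(r>85)&(r<125)
    k&=cv2.morphologyEx(k.astype(np.uint8),cv2.MORPH_OPEN,np.ones((3,3)))>0
    q=F[k];print(n,k.sum(),np.median(q,0).round(1) if len(q) else '', 'turn',round(np.radians(225)-np.arctan2(*(np.median(q,0)[::-1]))%(2*np.pi),3) if len(q) else '')
E
python3 -W ignore -c "
from h import *
for n in('wrist','scene'):studpos(n)"
```

```text
wrist 1434 [-92.2 -37.2] turn 0.402
scene 44 [-85.7 -61.4] turn 0.163
```

Call:
play_rows:
  commands: "0 -0.14 -0.6 0 0 0 0.057;0 -0.21 -1.24 0 0 0 0.117;0 -0.24 -1.88 0 0 0 0.177;0 -0.24 -2.53 0 0 0 0.237;0 -0.2 -3.17 0 0 0 0.297;0 -0.12 -3.81 0 0 0 0.357;0 0 -4.44 0 0 0 0.417;0 0.15 -5.06 0 0 0 0.477;0 0.35 -5.67 0 0 0 0.537;0 0.58 -6.27 0 0 0 0.597;0 0.58 -6.27 0 0 0 0.597;0 0.58 -6.27 0 0 0 0.597"

```text
time_s: 8.67
tool_pos: [488.5, 15.3, 150.7]
orientation: [0.998, -0.061, 0.0, -0.0]
force: [0.0, 0.1, -0.2]
grip_width: 0.002
grasp_force: 0.0
```

```bash
python3 -c "
from h import *
st();cap('wrist','w4.png')
def pose(phi,d=21.5):
    th=np.radians(225)-phi;return 105*np.cos(th)-d*np.sin(th),105*np.sin(th)+d*np.cos(th)
for p in (1.06,1.12,1.18,1.24,1.3,1.35,1.4,1.44,1.48,1.51,1.54,1.571):
        x,y=pose(p);D=delta(x,y,78,45-np.degrees(p));print(round(p,2),D[0],D[1])
"
```

```text
t 8.67 tip fix [-106.6    7.1] ztip 77.7 F [ 0.   0.1 -0.2] Ffix 0.0 0.0 q [-0.06  0.47  1.93  0.    0.74  1.63] grip 0.0
1.06 [-0.05 -0.07 -0.03] [-0.    -0.001  0.006]
1.12 [-0.16 -0.7  -0.03] [-0.    -0.001  0.066]
1.18 [-0.23 -1.34 -0.03] [-0.    -0.001  0.126]
1.24 [-0.25 -1.98 -0.03] [-0.    -0.001  0.186]
1.3 [-0.25 -2.63 -0.03] [-0.    -0.001  0.246]
1.35 [-0.21 -3.16 -0.03] [-0.    -0.001  0.296]
1.4 [-0.15 -3.69 -0.03] [-0.    -0.001  0.346]
1.44 [-0.08 -4.12 -0.03] [-0.    -0.001  0.386]
1.48 [ 0.01 -4.54 -0.03] [-0.    -0.001  0.426]
1.51 [ 0.09 -4.85 -0.03] [-0.    -0.001  0.456]
1.54 [ 0.17 -5.16 -0.03] [-0.    -0.001  0.486]
1.57 [ 0.27 -5.48 -0.03] [-0.    -0.001  0.517]
```

View pics/w4.png

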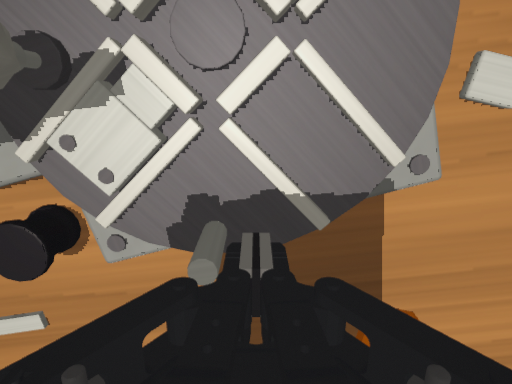

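The stud (205,260) is right ahead of the fingers. The template is still seated and has been turned along, and the loupe (45,240) lies clear. I continue.

Call:
play_rows:
  commands: "0 -0.16 -0.7 0 0 0 0.066;0 -0.23 -1.34 0 0 0 0.126;0 -0.25 -1.98 0 0 0 0.186;0 -0.25 -2.63 0 0 0 0.246;0 -0.21 -3.16 0 0 0 0.296;0 -0.15 -3.69 0 0 0 0.346;0 -0.08 -4.12 0 0 0 0.386;0 0.01 -4.54 0 0 0 0.426;0 0.05 -4.7 0 0 0 0.44;0 0.09 -4.85 0 0 0 0.456;0 0.09 -4.85 0 0 0 0.456;0 0.09 -4.85 0 0 0 0.456"

```text
time_s: 9.72
tool_pos: [495.2, 63.2, 150.5]
orientation: [0.958, -0.286, 0.0, -0.0]
force: [0.3, 0.3, 0.1]
grip_width: -0.001
grasp_force: 0.0
```

```bash
cat > turn.py <<'E'
from h import *
# stage angle from white rails in wrist view: points on rails z 60-68 -> dominant line direction mod 90
st();c=cap('wrist');W=cloud(c);F=fx(W);r=np.hypot(F[...,0],F[...,1])
k=(W[...,2]>61.5)&(W[...,2]<65.5)&(r<118)&(c['pixels'].min(-1)>90)
q=F[k];best=max(np.arange(-45,45,.25),key=lambda a:np.histogram(q@[np.cos(np.radians(a)),np.sin(np.radians(a))],bins=np.arange(-120,121,2))[0].max()+np.histogram(q@[-np.sin(np.radians(a)),np.cos(np.radians(a))],bins=np.arange(-120,121,2))[0].max())
print(k.sum(),'rail dir mod90 (fixture)',best)
E
python3 turn.py
```

```text
t 9.72 tip fix [-92.9  53.6] ztip 77.5 F [0.3 0.3 0.1] Ffix 0.4 0.2 q [0.03 0.48 1.9  0.   0.75 2.18] grip -0.0
11137 rail dir mod90 (fixture) 0.0
```

Stage sits in the click (rails aligned, no force). I back off, lift, and go over the pad.

Call:
play_rows:
  commands: "0 0 1 0 0 0 0;0 0 2 0 0 0 0;0 0 2 -3 0 0 0;0 0 2 -6.5 0 0 0;0 0 2 -10 0 0 0;0 0 2 -10 0 0 0;0 0 2 -10 0 0 0"

```text
time_s: 10.35
tool_pos: [484.2, 45.9, 252.1]
orientation: [0.958, -0.287, 0.002, -0.0]
force: [-0.0, -0.2, -0.3]
grip_width: 0.005
grasp_force: 0.0
```

```bash
python3 -c "
from h import *
st();print(delta(-0.5,109,172,-41.5),delta(-.5,109,158,-41.5))
W=cloud(cap('scene','s1.png'));F=fx(W)
k=(W[...,2]>145)&(W[...,2]<170)&(abs(F[...,0])<25)
for lo,hi in((80,135),(145,185),(40,80)):
    q=k&(F[...,1]>lo)&(F[...,1]<hi);print(lo,q.sum(),(np.median(F[q],0).round(1),np.percentile(W[q][:,2],[5,50,95]).round(1)) if q.any() else '')"
```

```text
t 10.35 tip fix [-106.3   38. ] ztip 179.1 F [-0.  -0.2 -0.3] Ffix -0.1 -0.2 q [-0.    0.3   1.87 -0.    0.97  2.15] grip 0.01
(array([  3.18, -12.34,   0.74]), array([-0.002, -0.003, -0.004])) (array([  3.17, -12.34,   2.14]), array([-0.002, -0.003, -0.004]))
80 204 (array([  5.1, 107.1]), array([146.5, 154.1, 155.8]))
145 131 (array([  4.4, 162.5]), array([146.1, 160.4, 162.1]))
40 1 (array([ 1.1, 62.8]), array([145.4, 145.4, 145.4]))
```

View pics/s1.png

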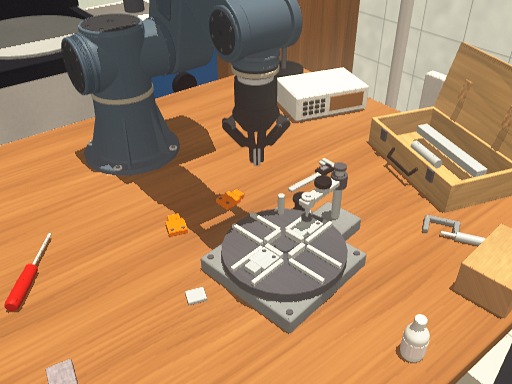

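The template is now under the hold-down (308,225) and the stud stands at (281,205). Caliper, loupe and block are unmoved as far as visible. Moving above the pad.

Call:
play_rows:
  commands: "0 0.8 -3 0 0 0 0;0 1.6 -6 0 0 0 0;0 2.4 -9 0 0 0 0;0 3.2 -12.3 0 0 0 0;0 3.2 -12.3 0.7 0 0 0;0 3.2 -12.3 1.5 0 0 0;0 3.2 -12.3 1.9 0 0 0;0 3.2 -12.3 1.9 0 0 0"

```text
time_s: 11.07
tool_pos: [577.1, 131.0, 229.4]
orientation: [0.958, -0.287, -0.002, 0.001]
force: [-0.4, 0.2, -0.2]
grip_width: -0.0
grasp_force: 0.0
```

Call:
play_rows:
  commands: "0 0 0 0.1 0 0 0;0 0 0 0.2 0 0 0;0 0 0 0.3 0 0 0;0 0 0 0.3 0 0 0"

```text
time_s: 11.4
tool_pos: [578.4, 131.7, 228.7]
orientation: [0.958, -0.287, 0.0, -0.0]
force: [0.5, -0.6, 0.3]
grip_width: 0.001
grasp_force: 0.0
```

```bash
python3 -c "
from h import *
st()"
```

```text
t 11.4 tip fix [ -0.7 109.1] ztip 155.7 F [ 0.5 -0.6  0.3] Ffix 0.4 -0.6 q [ 0.15  0.51  1.61 -0.    1.02  2.3 ] grip 0.0
```

Call:
play_rows:
  commands: "0 0 0 0.1 0 0 0;0 0 0 0.2 0 0 0;0 0 0 0.3 0 0 0;0 0 0 0.4 0 0 0;0 0 0 0.5 0 0 0;0 0 0 0.6 0 0 0;0 0 0 0.7 0 0 0;0 0 0 0.8 0 0 0;0 0 0 0.9 0 0 0;0 0 0 1.0 0 0 0"

```text
time_s: 12.23
tool_pos: [578.6, 131.9, 219.2]
orientation: [0.958, -0.286, 0.0, -0.0]
force: [-1.8, -1.1, 7.4]
grip_width: -0.0
grasp_force: 3.8
```

Call:
play_rows:
  commands: "0 0 0 0.05 0 0 0;0 0 0 0.1 0 0 0;0 0 0 0.15 0 0 0;0 0 0 0.2 0 0 0"

```text
time_s: 12.57
tool_pos: [578.6, 131.8, 217.3]
orientation: [0.958, -0.286, 0.0, -0.0]
force: [-2.4, -1.1, 7.2]
grip_width: 0.001
grasp_force: 3.7
```

Call:
play_rows:
  commands: "0 0 0 0.05 0 0 0;0 0 0 0.1 0 0 0;0 0 0 0.15 0 0 0;0 0 0 0.2 0 0 0"

```text
time_s: 12.9
tool_pos: [578.6, 131.9, 215.3]
orientation: [0.958, -0.286, 0.0, -0.0]
force: [-2.8, -1.3, 7.7]
grip_width: -0.0
grasp_force: 3.7
```

Call:
play_rows:
  commands: "0 0 0 0.05 0 0 0;0 0 0 0.1 0 0 0;0 0 0 0.15 0 0 0"

```text
time_s: 13.15
tool_pos: [578.5, 131.8, 213.7]
orientation: [0.958, -0.286, 0.0, -0.0]
force: [-2.9, -1.2, 7.2]
grip_width: -0.001
grasp_force: 3.7
```

Call:
play_rows:
  commands: "0 0 0 0.05 0 0 0;0 0 0 0.1 0 0 0;0 0 0 0.15 0 0 0"

```text
time_s: 13.4
tool_pos: [578.6, 131.9, 212.3]
orientation: [0.958, -0.286, 0.0, -0.0]
force: [-3.4, -1.2, 7.5]
grip_width: 0.002
grasp_force: 3.7
```

Call:
play_rows:
  commands: "0 0 0 0.05 0 0 0;0 0 0 0.1 0 0 0;0 0 0 0.15 0 0 0"

```text
time_s: 13.65
tool_pos: [578.6, 131.8, 210.8]
orientation: [0.958, -0.286, 0.0, -0.0]
force: [-2.8, -1.2, 7.2]
grip_width: 0.001
grasp_force: 3.7
```

Call:
play_rows:
  commands: "0 0 0 0.05 0 0 0;0 0 0 0.1 0 0 0;0 0 0 0.15 0 0 0"

```text
time_s: 13.9
tool_pos: [578.6, 131.9, 209.2]
orientation: [0.958, -0.287, 0.0, -0.0]
force: [-2.3, -0.7, 7.7]
grip_width: -0.001
grasp_force: 3.7
```

Call:
play_rows:
  commands: "0 0 0 0.05 0 0 0;0 0 0 0.1 0 0 0;0 0 0 0.15 0 0 0"

```text
time_s: 14.15
tool_pos: [578.6, 131.9, 208.0]
orientation: [0.958, -0.286, 0.0, -0.0]
force: [-4.3, -1.5, 8.9]
grip_width: -0.0
grasp_force: 5.2
```

Call:
play_rows:
  commands: "0 0 0 0.05 0 0 0;0 0 0 0.1 0 0 0"

```text
time_s: 14.32
tool_pos: [578.6, 131.9, 207.1]
orientation: [0.958, -0.286, 0.0, -0.0]
force: [-5.1, -1.3, 12.5]
grip_width: 0.002
grasp_force: 6.0
```

Call:
play_rows:
  commands: "0 0 0 0.03 0 0 0;0 0 0 0.06 0 0 0;0 0 0 0.06 0 0 0;0 0 0 0.06 0 0 0"

```text
time_s: 14.65
tool_pos: [578.6, 131.8, 206.6]
orientation: [0.958, -0.286, 0.0, -0.0]
force: [-4.5, -0.8, 12.6]
grip_width: -0.001
grasp_force: 5.9
```

```bash
python3 -c "
from h import *
st()"
```

```text
t 14.65 tip fix [ -0.5 109.3] ztip 133.6 F [-4.5 -0.8 12.6] Ffix -4.6 -0.1 q [ 0.15  0.54  1.62 -0.    0.98  2.3 ] grip -0.0
```

Call:
play_rows:
  commands: "0 0 0 0.04 0 0 0;0 0 0 0.08 0 0 0;0 0 0 0.08 0 0 0;0 0 0 0.08 0 0 0"

```text
time_s: 14.98
tool_pos: [578.6, 131.9, 205.9]
orientation: [0.958, -0.286, 0.0, -0.0]
force: [-5.8, -0.8, 12.9]
grip_width: 0.002
grasp_force: 6.5
```

Call:
play_rows:
  commands: "0 0 0 0.04 0 0 0;0 0 0 0.08 0 0 0;0 0 0 0.08 0 0 0;0 0 0 0.08 0 0 0"

```text
time_s: 15.32
tool_pos: [578.6, 131.9, 205.3]
orientation: [0.958, -0.286, 0.0, -0.0]
force: [-6.1, -1.6, 15.0]
grip_width: 0.001
grasp_force: 7.1
```

15 N reached. I lift straight off.

Call:
play_rows:
  commands: "0 0 0 -0.1 0 0 0;0 0 0 -0.3 0 0 0;0 0 0 -1 0 0 0;0 0 0 -3 0 0 0;0 0 0 -6 0 0 0;0 0 0 -9 0 0 0;0 0 0 -9 0 0 0;0 0 0 -9 0 0 0"

```text
time_s: 15.98
tool_pos: [578.9, 132.0, 295.6]
orientation: [0.958, -0.286, 0.002, -0.001]
force: [-0.2, -0.1, -0.6]
grip_width: -0.001
grasp_force: 0.0
```

```bash
python3 -c "
from h import *
st()
W=cloud(cap('scene','s2.png'));F=fx(W)
k=(W[...,2]>118)&(W[...,2]<145)&(abs(F[...,0])<25)&(F[...,1]>80)&(F[...,1]<130);print('pad z',np.percentile(W[k][:,2],[50,95]))
a=cv2.imread('pics/s2.png')[150:330,190:380];cv2.imwrite('pics/s2c.png',cv2.resize(a,None,fx=3.2,fy=3.2,interpolation=cv2.INTER_CUBIC))"
```

```text
t 15.98 tip fix [-1.000e-01  1.094e+02] ztip 222.6 F [-0.2 -0.1 -0.6] Ffix -0.2 -0.1 q [ 0.15  0.44  1.54 -0.    1.16  2.3 ] grip -0.0
pad z [131.90581817 134.27536464]
```

View pics/s2c.png

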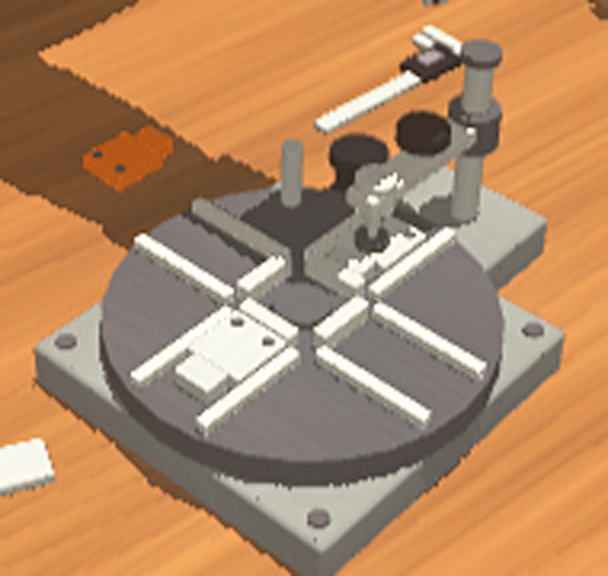

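The foot (372,240) bears on the seated template. The arm has stayed at its pressed height, the other template is in its nest, and the loupe and caliper are in place.

```bash
python3 -c "
from rig import bot
print(bot.sign_off())"
```

```text
the job is handed in; nothing more can be done
None
```

I slid the template in against its stop, turned the stage one click clockwise, pressed the hold-down to about 15 N (roughly 7 N of grip), where it stayed after release, and handed the job in at about 16 s; the hand-in returned no verdict.

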